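# Release the ratchet clamp on the desk

### The arm

A 7-joint arm with a two-finger parallel gripper is mounted at the origin on a cart in front of the work surface, level with it; the furniture and walls round the work are solid. World frame = base frame: x ahead of the robot, y to its left, z up, the work surface at z = 0. Lengths are in m, angles in rad, forces in N, time in s.
With the tool pointing down it reaches from about 0.425 to 0.95 m from the base axis. Payload 4.7 kg.
Tool frame: the origin (TCP) lies on the centre line of the jaws, within the pads' length; the fingertips stand robot.nose_length ahead of it and the grasp point (between the pads) lies 8 mm behind it (robot.nose_length is the distance from the TCP to the fingertips, in m); z points along the fingers, y is the line along which they close (so a half turn about z gives the same grasp; the last joint's range is limited). The gripper opens to 85 mm and grips with 20 to 120 N. Pads are 22 mm wide; open, the fingers measure 114 mm over their backs; the gripper's body (76 mm by 85 mm) begins 54 mm behind the grasp point. The pads swing forward as they close: fully open they stand 13 mm farther back than shut.
Start: joints at [1.126, 0.469, -0.049, 1.532, 0.024, 1.141, -0.082], TCP at [0.273, -0.617, 0.242] pointing down, gripper open.
Joint ranges: [-2.59, 2.59], [-0.33, 1.99], [-1.39, 1.29], [0.1, 2.45], [-1.04, 4.18], [0.21, 1.99], [-2.66, 2.66]. Speed limits (rad/s): [2.57, 2.57, 3.14, 3.14, 3.14, 3.14, 3.14].

### API

Orientations are given as [roll, pitch, yaw] about the fixed x, y, z axes, in that order (R = Rz(yaw) Ry(pitch) Rx(roll)).
In Python, from plant import robot gives the robot as it stands. Calls block until the motion is done:
- robot.goto(position, orientation): joint-space move of the TCP to a pose.
- robot.move_straight(position, vel=0.15, attitude=None, contact_N=None): straight line of the TCP; attitude=None keeps the orientation; vel is the mean speed in m/s. With contact_N (N) it stops when the force on the tool has changed by that much, and returns True; else False.
- robot.move_joints(angles): joint-space move.
- robot.grip(opening, strength=None): opening from 0.0 (shut) to 1.0 (fully open); strength is the grip in N (None keeps the last); returns when the fingers have stopped.
- robot.sleep(seconds).
- robot.inverse_kinematics(position, orientation): joint angles nearest the present ones, or None.
- robot.sense(): the state.
- robot.grab_frame(name): name is "side" or "top" or "wrist"; returns a dict with "image" (480x640x3 uint8, red, green, blue), "range_z" (480x640 float32, m along the optical axis (not along the pixel's ray), 0 where there is no reading), "fx", "fy", "cx", "cy" (pixels), "R" (3x3) and "t" (3): a world point X has camera coordinates R X + t. Camera axes: x right, y down, z forward; pixel columns grow to the right and rows downward; lengths in m; the calibration is good to about 2 mm. A picture is of the moment at which its call begins.
A pose or a line that the arm cannot do raises robot.IKError and nothing moves.
- robot.close_job(): hands the job in; it is judged then, once.
The state is a dict: "t": time; "joint_pos": joint angles; "joint_velocities": joint speeds; "effort": joint torques, N m; "tcp_pos": TCP position; "tcp_rot": TCP orientation; "wrist_force": force on the tool from outside, world axes, zero at the start; "torque": the same for the moment, N m; "opening": opening from 0.0 (shut) to 1.0 (fully open); "gripper_force": force on a finger pad.
Only numpy, scipy, OpenCV 4.12 (cv2) and the standard library are available. Lean on these libraries where they do the work, as an engineer would, in place of code of your own. Each camera call takes 0.05 s, during which the arm holds its last target. There are 200 camera calls.

### The job

Release the ratchet clamp: tip the pawl over by its knobbed lever until it lies back, then crank the wheel backwards (counter-clockwise from above) by its handle until you feel the jaw meet its end stop, and leave it pressing snugly on the rubber buffer, never forced. Do not crank against the engaged pawl or push the jaw itself. Leave the earbud case lying where it is and the other things alone.

Things in the scene. Friction and masses are not known exactly. Their poses are not given: they have to be found in the camera images.
- clamp: Light wooden board 200 x 200 x 10 mm, fixed to the desk, carrying the clamp. Origin: on the desk, on the vertical axis of the wheel; z up. It reaches from x -75 to +125 and y -115 to +85 mm in this frame. x points from the wheel to the jaws (x 62 to 110 mm, tops 50 mm over the desk).
- stop_line (a point): Point on the board (10 mm over the desk, clamp x 86, y 21 mm) on the line along y where the end stop stands: aluminium block 40 x 28 x 32 mm with black thumb screw, on the +y side of the moving jaw, its black rubber buffer (16 mm across) pointing to the jaw. The buffer's tip lies up to 15 mm to either side of this point along y; it differs each time and is not measured, so feel for it.
- wheel_axis (a point): Point on the vertical axis of the steel ratchet wheel, 48 mm over the desk. The wheel is 100 mm across, its disc 22 to 30 mm over the desk, with 16 teeth 6 mm high standing up on its rim.
- wheel (a joint): Angle of the ratchet wheel, rad: 0 at the start, grows as it turns backwards (counter-clockwise from above). Drag 0.35 N m both ways (8 N at the handle); it stays where it is left. A radian moves the jaw 20 mm; 1 N at the jaw takes 0.44 N at the handle. The engaged pawl blocks it backwards. The jaw meets the stop somewhere between 0.7 and 2.2 rad.
- handle_grip (a point): Middle of the black crank handle, an upright freely spinning sleeve 15 mm in diameter and 44 mm tall (53 to 97 mm over the desk; this point 75 mm), 45 mm from the wheel's axis. At the start it stands at -65 degrees from the clamp's x axis; it goes round with the wheel. Crank arm and hub below it reach 53 mm over the desk.
- pawl_knob (a point): Centre of the ball (16 mm) on top of the pawl's thumb lever (rod 8 mm thick). At the start the lever stands upright, the ball 87 mm over the desk at clamp x -43, y -45 mm. The pivot lies 45 mm straight below, its axis along the clamp's x. Pushing the ball towards the clamp's -y lifts the nose.
- pawl_nose (a point): Foot of the pawl's nose, between two teeth at the start, at the end of the pawl's arm (10 mm wide, 45 mm long, its top 46 mm over the desk), which reaches from the pivot to the clamp's +y.
- pawl (a joint): Angle of the pawl, rad: 0 engaged (nose between the teeth, lever upright), 1.3 lying back against its stop (ball at clamp y -88 mm, 54 mm over the desk; nose end raised to 90 mm). It is weighted and loose: past about 0.65 rad it falls back by itself and stays, before that it drops in again.
- jaw (a joint): Travel of the moving jaw (aluminium block 48 x 22 x 38 mm) along the clamp's +y, m: 0 at the earbud case, grows as it opens; 0.02 x the wheel's angle. It meets the rubber buffer between 0.014 and 0.044; that gives 1 mm per 12 N. Snug: still pressing with over 2 N once let go (the drag keeps up to 17 N; press with 10 to 25 N, ease the hand, let go). Above 35 N it is forced.
- earbud_case: White earbud case 46 x 60 x 22 mm, lying loose on the board between the jaws. Origin: centre of its underside.
- staple_box: Small box of staples 30 x 52 x 21 mm on the desk beside the clamp; bystander. Origin: centre of its underside.
- washi_1: Roll of paper tape, 37 mm across and 15 mm high, on the desk beside the clamp; bystander. Origin: centre of its underside.
- lip_balm: Upright stick of lip balm, 17 mm across and 68 mm high, on the desk beside the clamp; bystander. Origin: centre of its underside.
Things that resemble listed ones, but are neither listed nor needed, are in the scene too. Of the things that look like the earbud_case, the largest one is meant.

How it is judged:
By the outcome, as a careful person would: the job done as asked, in the order asked, and still so for the second after the job is handed in, with the robot touching nothing.
It also fails if it takes over 64 s, if anything falls off the work surface, if the arm or the gripper's body presses on something with over 40 N, if the wrist force passes 120 N, or if a joint passes its speed limit or range.

## Working session

There is one attempt and no reset: what is moved stays moved. The work goes in short steps, each a Python script; the robot and the scene stay as the last script left them, time stands still between calls to the robot, and variables do not carry over. Pictures are saved under pics/ and viewed, at most 10 in all, crops included, and the job is handed in when it is done.

```bash
mkdir -p pics; ls
cat > h.py <<'E'
import numpy as np, cv2, pickle
from plant import robot
def save(n):
    f=robot.grab_frame(n); pickle.dump(f,open(f'pics/{n}.pkl','wb')); return f
def world(f,u,v,z=None):
    """pixel->world by depth (z None) or on plane z"""
    R,t=np.array(f['R']),np.array(f['t']); d=np.array([(u-f['cx'])/f['fx'],(v-f['cy'])/f['fy'],1.])
    c=-R.T@t; w=R.T@d
    if z is None:
        k=int(round(v)),int(round(u)); return c+w*f['range_z'][k]
    return c+w*(z-c[2])/w[2]
def pix(f,X):
    p=np.array(f['R'])@X+np.array(f['t']); return f['fx']*p[0]/p[2]+f['cx'],f['fy']*p[1]/p[2]+f['cy']
E
python3 - <<'E'
from h import *
print(robot.nose_length, robot.sense())
for n in('side','top'):
    f=save(n); cv2.imwrite(f'pics/{n}0.png',f['image'][:,:,::-1]); print(n,f['fx'],-np.array(f['R']).T@f['t'])
E
```

```text
pics
0.011 {'t': 0.0, 'joint_pos': array([ 1.12609225,  0.46947821, -0.04861872,  1.53366804,  0.02408482,
        1.14100943, -0.08231196]), 'joint_velocities': array([-0.00046093,  0.0028579 , -0.00140035, -0.00050807,  0.00138233,
        0.00160324, -0.0011229 ]), 'effort': array([ 6.23703691e-04, -5.10308397e+01, -4.64249274e-02, -2.37713546e+01,
        1.07256038e-02,  7.61904521e-03, -3.85062350e-06]), 'tcp_pos': array([ 0.27245318, -0.61696467,  0.24124764]), 'tcp_rot': array([-3.13961515e+00,  4.76924228e-05,  4.15838099e-01]), 'wrist_force': array([0.19573686, 0.28452367, 0.61479449]), 'torque': array([ 0.01074114,  0.02917946, -0.01172433]), 'gripper_force': 0.0, 'opening': 0.997836952611334}
side 607.366486051485 [0.36266339 0.77405365 0.50573349]
top 596.9485939241879 [ 0.38160698 -0.06265157  1.05296729]
```

View pics/top0.png

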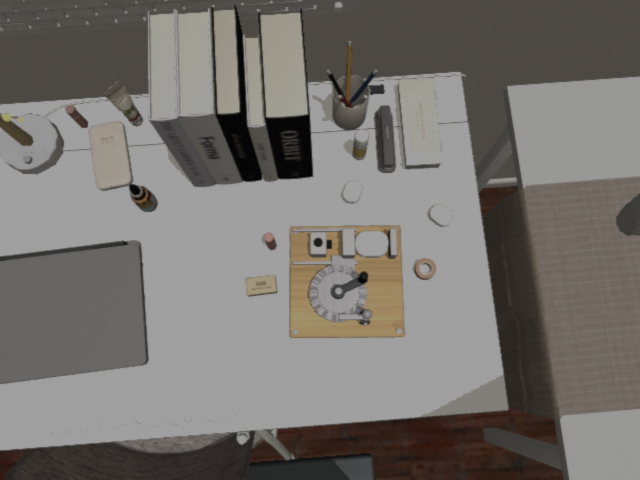

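View pics/side0.png

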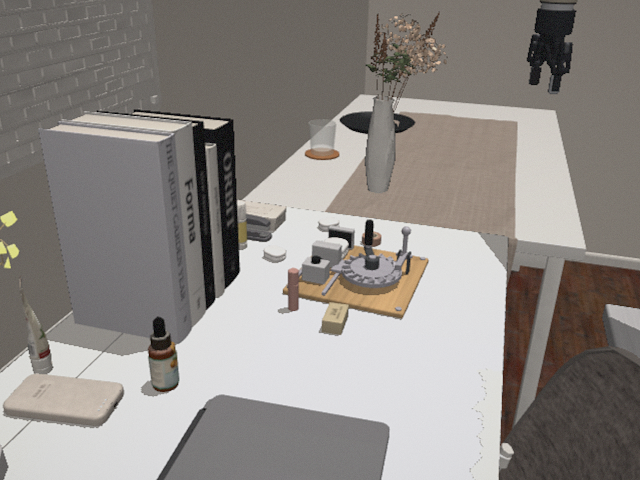

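The top view shows the clamp board at u 290–404, v 226–338: handle (363,277), knob (366,313), wheel hub (338,292). The three white cases are at (373,243) between the jaws (the largest, so the one meant), (352,191) and (441,215). I'll confirm this in an enlarged crop.

Run:
```python
from h import *
f=pickle.load(open('pics/top.pkl','rb')); g=pickle.load(open('pics/side.pkl','rb'))
a=cv2.resize(f['image'][180:345,270:460],None,fx=3,fy=3,interpolation=cv2.INTER_CUBIC)
cv2.imwrite('pics/topc.png',a[:,:,::-1])
b=cv2.resize(g['image'][210:340,270:440],None,fx=4,fy=4,interpolation=cv2.INTER_CUBIC)
cv2.imwrite('pics/sidec.png',b[:,:,::-1])
print(world(f,0,0,0),world(f,640,0,0),world(f,0,480,0))
```

```text
[1.16444131 0.52391946 0.        ] [ 1.06406643 -0.74790378  0.        ] [0.2579988  0.48536646 0.        ]
```

View pics/topc.png

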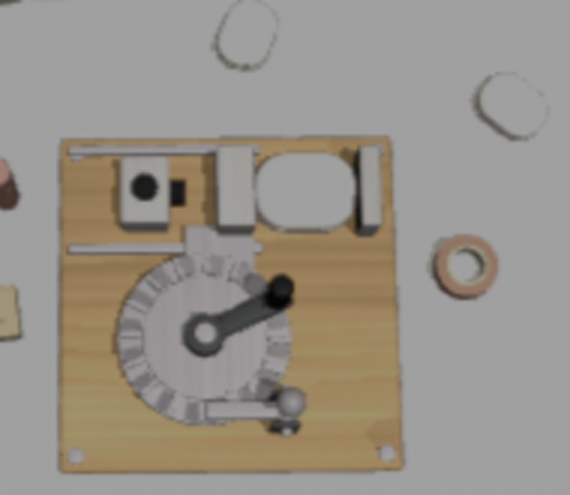

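View pics/sidec.png

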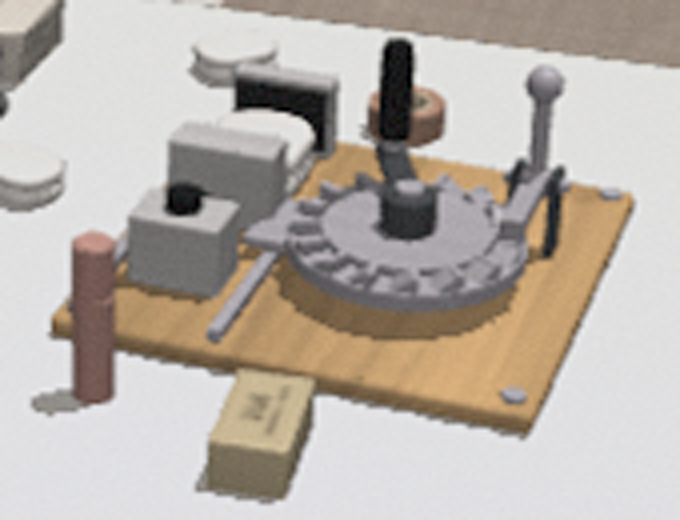

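The crops confirm the case: the one between the jaws (crop 305,190) is clearly larger than the loose ones at (247,35) and (511,105). The knob is at topc (291,402) and sidec (545,84), and the handle top is at topc (281,287) and sidec (397,45). The board corners are visible in both.

Run:
```python
from h import *
f=pickle.load(open('pics/top.pkl','rb')); g=pickle.load(open('pics/side.pkl','rb'))
T=lambda u,v:(u/3+270,v/3+180); S=lambda u,v:(u/4+270,v/4+210)
def tri(a,b):
    A=[]
    for F,(u,v) in((f,a),(g,b)):
        P=np.c_[np.array(F['R']),F['t']]; x=(u-F['cx'])/F['fx'];y=(v-F['cy'])/F['fy']
        A+=[x*P[2]-P[0],y*P[2]-P[1]]
    A=np.array(A); return np.linalg.lstsq(A[:,:3],-A[:,3],rcond=None)[0]
k=tri(T(291,402),S(545,84)); h=tri(T(281,285),S(397,45))
c=[T(60,138),T(388,138),T(403,470),T(60,470)]
W=np.array([world(f,*p,.010) for p in c]); L=np.array([[.125,.085],[.125,-.115],[-.075,-.115],[-.075,.085]])
print(W, 'side corners',world(g,*S(530,432),.01),world(g,*S(633,200),.01))
a=W[:,:2]-W[:,:2].mean(0); b=L-L.mean(0)
th=np.arctan2((b[:,0]*a[:,1]-b[:,1]*a[:,0]).sum(),(a*b).sum()); R=np.array([[np.cos(th),-np.sin(th)],[np.sin(th),np.cos(th)]])
o=W[:,:2].mean(0)-R@L.mean(0)
print('th',th,'o',o); l=lambda p:R.T@(p[:2]-o)
print('knob',k,l(k),'handle',h,l(h), .045*np.array([np.cos(np.radians(65)),-np.sin(np.radians(65))]))
np.savez('pose.npz',th=th,o=o)
for q in [(0.55,-.1)]:
  for yaw in (0,.8,1.57,-.8): print(yaw,robot.inverse_kinematics([*o,.12],[3.1416,0,yaw]))
```

```text
[[ 0.65231514 -0.02344749  0.01      ]
 [ 0.63703007 -0.21992493  0.01      ]
 [ 0.43998865 -0.20766891  0.01      ]
 [ 0.45522546 -0.01058814  0.01      ]] side corners [0.45392673 0.00511105 0.01      ] [ 0.44151167 -0.19475872  0.01      ]
th -0.07051637765705288 o [ 0.52225883 -0.0986832 ]
knob [ 0.47725049 -0.14089426  0.08493962] [-0.04192238 -0.04527735] handle [ 0.54007551 -0.1406772   0.09361011] [ 0.02073121 -0.04063431] [ 0.01901782 -0.04078385]
0 [ 0.32025655  0.39778952 -0.26568667  1.98230068  0.14521907  0.77938962
 -1.59999964]
0.8 [ 0.43560165  0.41609968 -0.41175965  1.97567011  0.22873872  0.79434239
 -0.87695664]
1.57 [ 0.53237385  0.43818315 -0.53693005  1.97027133  0.30372996  0.81197294
 -0.17520967]
-0.8 [ 0.17765854  0.3849841  -0.08751154  1.99066272  0.04726496  0.76783204
 -2.30828838]
```

```bash
cat >> h.py <<'E'
P=np.load('pose.npz'); th=float(P['th']); Rc=np.array([[np.cos(th),-np.sin(th)],[np.sin(th),np.cos(th)]]); o=P['o']+Rc@[.0013,0]
def C(x,y,z): return np.r_[o+Rc@[x,y],z]   # clamp -> world
def fl(): return Rc.T@np.mean([robot.sense()['wrist_force'][:2] for _ in range(3)],0)
E
python3 - <<'E'
from h import *
ori=[np.pi,0,th+np.pi/2]
robot.grip(0.0,30)
robot.goto(C(-.043,-.008,.17),ori)
robot.move_straight(C(-.043,-.008,.083),vel=.12)
print(robot.sense()['t'],fl())
for y in(-.03,-.045,-.06):
    robot.move_straight(C(-.043,y,.083),vel=.06); s=robot.sense(); print(y,s['t'],fl(),s['tcp_pos'])
f=save('top'); cv2.imwrite('pics/t2.png',cv2.resize(f['image'][200:345,280:430],None,fx=4,fy=4)[:,:,::-1])
robot.move_straight(C(-.043,-.06,.17),vel=.15)
f=save('side'); cv2.imwrite('pics/s2.png',cv2.resize(f['image'][200:340,270:440],None,fx=4,fy=4)[:,:,::-1])
print(robot.sense()['t'])
E
```

```text
3.75 [-0.47220949  0.76163996]
-0.03 4.2667 [ 0.31474252 -0.14531128] [ 0.47851745 -0.12615708  0.08308729]
-0.045 4.6667 [0.61328382 0.8535454 ] [ 0.47740151 -0.14115247  0.08292779]
-0.06 5.0667 [-0.58814177  0.0839259 ] [ 0.47637225 -0.15614981  0.08296713]
5.9
```

View pics/s2.png

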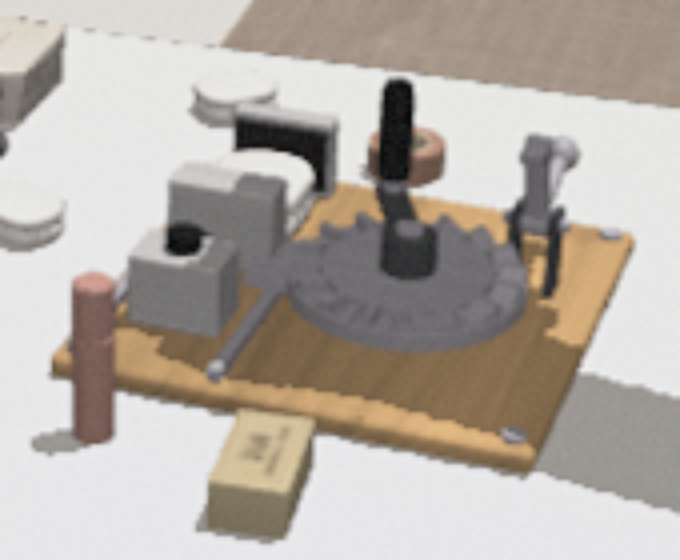

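The pawl has tipped: the ball is now at crop (565,155), which is side pixel (411,249), and the nose arm stands up at (540,160). Next I'll check that against the predicted fully-back position, then go to the handle and grip it.

Run:
```python
from h import *
f=pickle.load(open('pics/side.pkl','rb'))
for a in(.65,.9,1.1,1.3): print(a,pix(f,C(-.043,-.045-.045*np.sin(a),.042+.045*np.cos(a))))
a=np.radians(-65); ori=[np.pi,0,th]
robot.grip(.45,30)
robot.goto(C(.045*np.cos(a),.045*np.sin(a),.17),ori)
robot.move_straight(C(.045*np.cos(a),.045*np.sin(a),.13),vel=.12)
f=save('side'); print([pix(f,C(-.043,-.045-.045*np.sin(1.3),.054))]); s=f['image'][200:340,270:440]
w=save('wrist'); im=np.hstack([cv2.resize(s,(400,330)),cv2.resize(w['image'],(400,330))]); cv2.imwrite('pics/s3.png',im[:,:,::-1])
print(robot.sense()['t'])
```

```text
0.65 (np.float64(409.86083262181296), np.float64(228.67026247246463))
0.9 (np.float64(410.5446834396436), np.float64(231.02499901504112))
1.1 (np.float64(410.81913826667324), np.float64(233.90093787002752))
1.3 (np.float64(410.8451036582346), np.float64(237.52542491688348))
[(np.float64(410.8433386007556), np.float64(237.54487533255065))]
8.2833
```

View pics/s3.png

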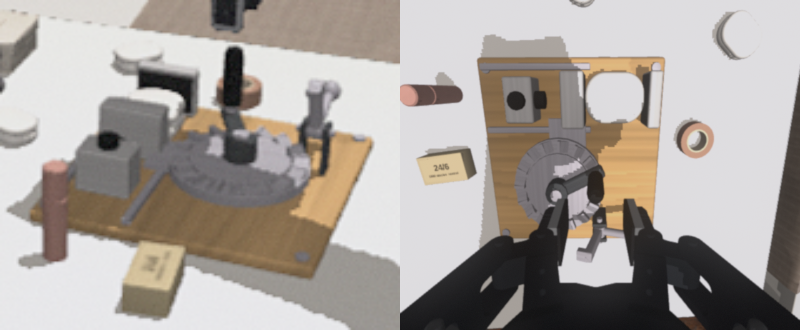

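The ball is at v≈238.7 (this crop starts at row 200), which matches the 1.3 rad prediction of 237.5, so the pawl is lying back. The fingers bracket the handle, so I'll descend and grip.

```bash
cat >> h.py <<'E'
def pose(phi,r=.045,z=.073): return C(r*np.cos(phi),r*np.sin(phi),z)
def ft(phi):
    f=fl(); return f@[np.cos(phi),np.sin(phi)], f@[-np.sin(phi),np.cos(phi)]  # radial, tangential
E
python3 - <<'E'
from h import *
a=np.radians(-65)
print(robot.move_straight(pose(a),vel=.06,contact_N=10), robot.sense()['tcp_pos'],ft(a))
robot.grip(.0,30); s=robot.sense(); print(s['t'],s['opening'],s['gripper_force'],ft(a),s['wrist_force'],s['tcp_pos'])
for i in range(1,7):
    p=a+i*.04; robot.move_straight(pose(p),vel=.03); s=robot.sense(); print(round(s['t'],2),np.round(ft(p),1),s['wrist_force'][2])
E
```

```text
False [ 0.54002473 -0.1408521   0.073361  ] (np.float64(0.1449517138008287), np.float64(-0.2769169147276343))
9.7167 0.16296368294698962 29.23625968862325 (np.float64(-0.8602455664662682), np.float64(0.674748251396546)) [0.32238203 1.04469013 2.90595452] [ 0.53996279 -0.14067871  0.07348642]
9.97 [-0.7 -3.6] 6.796310564564989
10.22 [-1.8 -6.5] 8.597091871015532
10.47 [-2.  -7.1] 9.644781364087768
10.72 [-2.8 -6.8] 8.459328397028955
10.97 [-3.3 -6.5] 9.110300341451083
11.22 [-2.5 -7. ] 9.568237227847566
```

Run:
```python
from h import *
p=np.radians(-65)+.24; end=np.radians(-65)+2.35; base=[7.]*4; r=.045; log=[]
while p<end:
    b=np.median(base[-25:]); near=log and log[-1][2]<-(b+1.3)
    p+=.008 if near else .025
    robot.move_straight(pose(p,r),vel=.02 if near else .04)
    if near: robot.sleep(.05)
    fr,f=ft(p); log.append((round(p-np.radians(-65),3),round(fr,1),round(f,1)))
    if not near and f>-(b+1.3): base.append(-f)
    if abs(fr)>5: r+=np.sign(fr)*.0003
    if f<-(b+6.5) or abs(fr)>15: break
print(log[:3],log[10:-14:5]); print(*log[-14:],sep='\n'); print(b,r,p,robot.sense()['t'])
```

```text
[(np.float64(0.265), np.float64(-2.3), np.float64(-7.2)), (np.float64(0.29), np.float64(-2.7), np.float64(-7.6)), (np.float64(0.315), np.float64(-2.4), np.float64(-7.7))] [(np.float64(0.515), np.float64(-2.6), np.float64(-7.4)), (np.float64(0.64), np.float64(-1.4), np.float64(-7.4)), (np.float64(0.765), np.float64(-2.3), np.float64(-7.0)), (np.float64(0.89), np.float64(-1.1), np.float64(-6.9)), (np.float64(1.015), np.float64(-1.3), np.float64(-7.1))]
(np.float64(1.056), np.float64(-1.7), np.float64(-8.8))
(np.float64(1.064), np.float64(-2.3), np.float64(-11.3))
(np.float64(1.072), np.float64(-1.9), np.float64(-11.1))
(np.float64(1.08), np.float64(-1.6), np.float64(-11.0))
(np.float64(1.088), np.float64(-2.1), np.float64(-10.7))
(np.float64(1.096), np.float64(-1.5), np.float64(-11.7))
(np.float64(1.104), np.float64(-2.5), np.float64(-12.4))
(np.float64(1.112), np.float64(-2.9), np.float64(-12.5))
(np.float64(1.12), np.float64(-1.9), np.float64(-11.8))
(np.float64(1.128), np.float64(-2.1), np.float64(-12.2))
(np.float64(1.136), np.float64(-2.7), np.float64(-12.8))
(np.float64(1.144), np.float64(-1.8), np.float64(-13.2))
(np.float64(1.152), np.float64(-1.8), np.float64(-12.9))
(np.float64(1.16), np.float64(-2.0), np.float64(-14.0))
7.092519834898567 0.045 0.0255359862036863 23.7167
```

The force has risen by 6.9 N over the baseline, about 15 N at the jaw, but it climbed more slowly than I expected. I'll look before easing off.

Run:
```python
from h import *
s=robot.sense(); q=Rc.T@(s['tcp_pos'][:2]-o); print(np.arctan2(q[1],q[0])+np.radians(65),np.hypot(*q),s['opening'],s['gripper_force'],ft(.0255),s['wrist_force'])
a=save('side')['image'][200:320,270:430]; b=save('top')['image'][215:335,280:410]
im=np.hstack([cv2.resize(a,(400,400),interpolation=2),cv2.resize(b,(400,400),interpolation=2)]); cv2.imwrite('pics/s4.png',im[:,:,::-1])
```

```text
0.9749693609005469 0.045117276913661346 0.1658306038829856 29.848568751476705 (np.float64(-2.0377864306141973), np.float64(-13.968219226563571)) [ -2.6643083  -13.86236571   4.33462387]
```

View pics/s4.png

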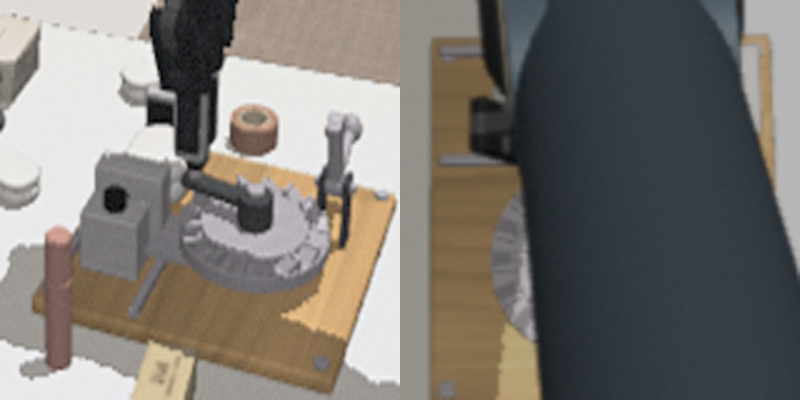

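The side view shows the jaw right up against the stop block. The TCP is actually at 0.975 rad against 1.16 commanded, so the slow climb is the arm's own compliance in series with the buffer. I'll press a touch more, then ease, open and retreat.

Run:
```python
from h import *
A=np.radians(-65)
def ang():
    q=Rc.T@(robot.sense()['tcp_pos'][:2]-o); return round(np.arctan2(q[1],q[0])-A,4)
p=1.16; log=[]
while p<1.22 and ft(p+A)[1]>-15:
    p+=.008; robot.move_straight(pose(p+A),vel=.02); robot.sleep(.1); log.append((round(p,3),ang(),round(ft(p+A)[1],1)))
print('press',log); log=[]
while p>.9 and ft(p+A)[1]<-1:
    p-=.01; robot.move_straight(pose(p+A),vel=.02); robot.sleep(.05); log.append((round(p,3),ang(),round(ft(p+A)[1],1)))
print('ease',log)
robot.grip(.45); print(ang(),ft(p+A),robot.sense()['t'])
t=robot.sense()['tcp_pos']; robot.move_straight([t[0],t[1],.2],vel=.12)
robot.goto([.35,-.45,.25],[np.pi,0,th])
a=save('side')['image'][200:320,270:430]; b=save('top')['image'][215:335,280:410]
im=np.hstack([cv2.resize(a,(400,400),interpolation=2),cv2.resize(b,(400,400),interpolation=2)]); cv2.imwrite('pics/s5.png',im[:,:,::-1]); print(robot.sense()['t'])
```

```text
press [(1.168, np.float64(0.978), np.float64(-14.4)), (1.176, np.float64(0.9818), np.float64(-14.2)), (1.184, np.float64(0.9867), np.float64(-15.4))]
ease [(1.174, np.float64(0.9857), np.float64(-14.3)), (1.164, np.float64(0.9852), np.float64(-13.1)), (1.154, np.float64(0.9841), np.float64(-12.7)), (1.144, np.float64(0.9832), np.float64(-12.4)), (1.134, np.float64(0.9831), np.float64(-12.2)), (1.124, np.float64(0.9827), np.float64(-11.0)), (1.114, np.float64(0.9819), np.float64(-9.2)), (1.104, np.float64(0.9812), np.float64(-8.6)), (1.094, np.float64(0.9803), np.float64(-8.0)), (1.084, np.float64(0.9787), np.float64(-8.0)), (1.074, np.float64(0.9794), np.float64(-6.7)), (1.064, np.float64(0.9787), np.float64(-7.5)), (1.054, np.float64(0.9779), np.float64(-5.5)), (1.044, np.float64(0.9773), np.float64(-6.1)), (1.034, np.float64(0.9782), np.float64(-5.9)), (1.024, np.float64(0.9765), np.float64(-5.2)), (1.014, np.float64(0.9763), np.float64(-3.9)), (1.004, np.float64(0.9758), np.float64(-3.3)), (0.994, np.float64(0.9754), np.float64(-3.6)), (0.984, np.float64(0.9751), np.float64(-1.7)), (0.974, np.float64(0.9737), np.float64(-2.6)), (0.964, np.float64(0.9739), np.float64(-0.9))]
0.9706 (np.float64(-0.9808090068234947), np.float64(-0.13184025423554113)) 31.825
34.6417
```

View pics/s5.png

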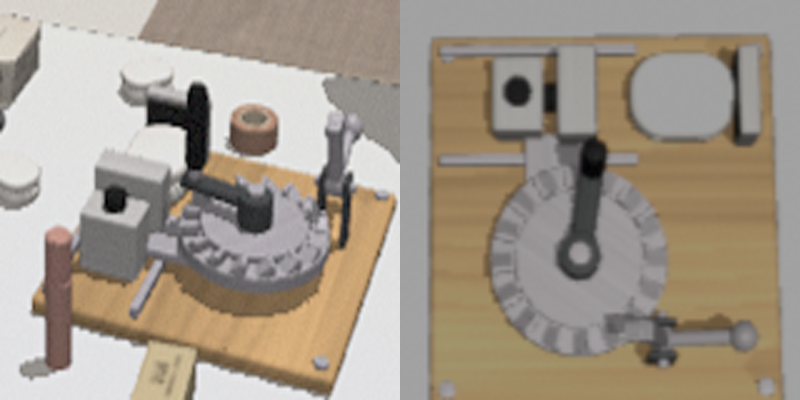

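The jaw (top crop 577,90) is pressed on the buffer (550,97). The case (683,95) hasn't moved and the pawl is lying back (ball at 743,335).

```bash
python3 -c "
from plant import robot
print(robot.close_job())"
```

```text
the job is handed in; nothing more can be done
None
```

The clamp is released and the job is handed in at about 35 s: the pawl lies back, and the jaw presses on the rubber buffer after peaking at an estimated 19 N. The earbud case is where it was.

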